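Slide a cassette carrier into the V-stop and close the swing arm on it

ROBOT

A 6-joint arm with a two-finger parallel gripper is mounted at the origin on the work surface. World frame = base frame: x ahead of the robot, y to its left, z up, the work surface at z = 0. Lengths are in m, angles in rad, forces in N, time in s.
With the tool pointing down it reaches from about 0.375 to 0.975 m from the base axis. Payload 3.8 kg.
Tool frame: the origin (TCP) lies at the centre of the arm's flange, where the gripper is bolted on; the fingertips stand 166 mm ahead of it and the grasp point (between the pads) lies 147 mm ahead of it; z points along the fingers, y is the direction in which the jaws open and shut (so a half turn about z gives the same grasp; the last joint's range is limited). The gripper opens to 88 mm and grips with 3 to 60 N. Pads are 18 mm wide; open, the fingers measure 123 mm over their backs; the gripper's body (75 mm by 187 mm) begins 45 mm behind the grasp point.
Start: joints at [-1.383, 0.264, 1.604, -0, 1.274, -0.037], TCP at [0.15, -0.658, 0.405] pointing down, gripper open.
Joint ranges: [-2.63, 2.63], [-0.94, 2.18], [0.31, 2.57], [-1.31, 4.45], [0, 2.66], [-2.55, 2.55]. Speed limits (rad/s): [2.57, 2.57, 3.14, 3.14, 3.14, 3.14].

INTERFACE

Orientations are given as a rotation vector (axis times angle).
In Python, from plant import bot gives the robot as it stands. The module is installed in compiled form; this text tells all that it offers.
- The arm moves only by the tool carry_out, never from a script. Its argument "steps" is text: rows parted by semicolons, each of 6 numbers parted by spaces: the shift along the tool's x, y, z scaled (see below), then the turn, a rotation vector about the tool's x, y, z scaled (see below). A call has 1 to 20 rows; each row is the pose to reach, as a shift and turn from the pose commanded when the call began, along the tool's axes at that moment; what a row does not reach only later rows make up. The controller multiplies each number of a shift by 0.15 m and each number of a turn by 0.5 rad. A row lasts 1/12 s, in which the tool goes at most 41.7 mm and 7.16 degrees, less where a joint would pass 70% of its speed; a pose out of reach is approached as far as the arm can. A call with a number of a shift or a turn outside -1 to 1 is refused whole. A call with a gripper value outside its range is refused whole. "jaw" is the closure in counts, from 0 (fully open) to 255 (shut), set as the call begins (left out, the last holds). The fingers move at their own pace and stop on an object; the grip force is fixed at half the most. Time passes only in rows, so rows that repeat a pose let the fingers close. It gives the time, the measured TCP pose, the force and the opening at its end, in the units of the state.
- bot.read_state(): the state, without advancing time (a new reading comes with each control period).
- bot.capture(name): name is "scene" or "top" or "wrist"; returns (picture, depth): 384x512x3 uint8, red, green, blue; 384x512 float32, m along the optical axis (not along the pixel's ray), 0 where there is no reading.
- bot.get_calibration(name): a dict with "vfov" (degrees; the focal length in pixels is half the picture's height over the tangent of half this angle, whatever the lens; pixels are square), "cx", "cy" (the principal point, pixels), "view" (4x4, takes a point from world to camera coordinates); the wrist camera has in their place "hand_eye" (4x4, takes a point from camera to tool coordinates, whose origin is the TCP and whose axes are the flange's). Camera axes: x right, y down, z forward; pixel columns grow to the right and rows downward; lengths in m; the calibration is good to about 2 mm. The wrist camera is an equidistant fisheye: a pixel r from the principal point sees the ray r / f radians off the axis. A picture is of the moment at which its call begins: read the wrist's pose just before it. get_calibration takes no time and is no camera call.
- bot.close_job(): hands the job in, once; it reports no verdict.
The state is a dict: "time": time; "joint_pos": joint angles; "qvel": joint speeds; "joint_efforts": joint torques, N m; "position": TCP position; "tool_rot": TCP orientation; "wrist_force": force on the tool from outside, world axes, zero at the start; "torque": the same for the moment, N m; "opening": opening from 0.0 (shut) to 1.0 (fully open).
Only numpy, scipy, OpenCV 4.12 (cv2) and the standard library are available. Lean on these libraries where they do the work, as an engineer would, in place of code of your own. Each camera call takes 0.05 s, during which the arm holds its last target.

TASK

On the bicycle workshop's bench, slide the round black carrier (with the sprocket cassette on it) along the bench until it is fully home in the blue V-stop, touching both of its faces. Then swing the red arm round behind the carrier until it rests against its rim, so that it is trapped. Only push: the carrier stays flat on the bench and is never lifted or tipped, the fingers keep off the sprockets, and the other things on the bench stay where they are.

Things in the scene. Friction and masses are not known exactly. Their poses are not given: they have to be found in the camera images.
- carrier: Round black plastic carrier disc, 120 mm in diameter and 22 mm tall, loose and flat on the bench, about 0.65 kg with the cassette that it bears. Origin at the centre of its underside, z up. Push it by its rim.
- cassette: Steel bicycle cassette fixed on top of the carrier and moving with it: a stepped cone of sprockets, 100 mm across at the bottom (inside the carrier's rim), 52 mm at the top, its top 57 mm above the bench. Origin on the carrier's axis, 22 mm above the bench. Fingers keep off it.
- seat (a point): Bench point where the carrier's centre lies when home (a flat yellow ring on the bench is centred on it). Jig's frame: the carrier goes in along +x, the V's axis; the V opens to -x. The V is two blue upright faces, 32 mm tall, square to each other, that touch the home carrier's rim 45 degrees either side of +x; their outer ends lie at about x = 14, y = +-71 mm.
- pivot (a point): Vertical axis of the red swing arm, 15 mm above the bench, in a fixed place on the jig at x = -30 mm, y = +105 mm in the seat's frame; the round hub there is 26 mm across and 34 mm tall at its pin.
- latch_end (a point): Point on the red arm's centre line near its free end, 125 mm from the pivot, 15 mm above the bench. The arm is a straight red bar 16 mm wide (its end is round, 8 mm past this point), from 4 to 26 mm above the bench.
- latch (a joint): Angle of the red arm, rad. 0: it just touches the rim of the home carrier, 85 mm from the pivot, and points from the pivot to -112.65 degrees in the seat's frame (from +x towards +y), behind the carrier. Positive: open, turned clockwise seen from above; at the start 1.2 to 1.75, out of the carrier's way. Turns stiffly (0.12 N m), stays where left.
- lockring: Bystander: loose aluminium ring 40 mm across, 8 mm tall. Origin at the centre of its underside.
- cup: Bystander: loose small steel bowl, 72 mm across, 45 mm tall. Origin at the centre of its underside.
- wrench: Bystander: loose steel wrench lying flat along its x axis. Origin under its middle.
- sprocket: Bystander: loose single sprocket, 78 mm across, 10 mm tall. Origin at the centre of its underside.
- screwdriver: Bystander: loose screwdriver with orange handle lying along its x axis. Origin under its middle.
- tin: Bystander: loose green tin with a red lid, 84 mm across, 55 mm tall. Origin at the centre of its underside.
- spray: Bystander: loose blue and white can, 56 mm across, 170 mm tall. Origin at the centre of its underside.
Things that resemble listed ones, but are neither listed nor needed, are in the scene too. Leave any orange or purple look-alike of the carrier alone.

How it is judged:
On the way, in this order (a step that is already met when the one before it is completed fails the run):
1. the carrier is home in the V-stop while the arm is still open (horizontal distance between carrier and seat below 0.005 m and value of joint latch above 0.3 rad), for 0.2 s.
2. the red arm is swung round against the carrier (horizontal distance between carrier and seat below 0.005 m and value of joint latch below 0.05 rad), for 0.2 s.
At the end, for the whole second after the job is handed in: The carrier lies flat and still with its centre within 5 mm of the seat, and the arm is closed to less than 0.05 rad (about 4 mm at the rim) (all of step 2 and height (world z) of carrier below 0.004 m and angle between carrier's own z axis and vertical below 0.06 rad and linear speed of carrier below 0.01 m/s); the robot touches nothing.
It fails at once if the carrier is lifted off the bench or tipped (height (world z) of carrier above 0.006 m or angle between carrier's own z axis and vertical above 0.12 rad).
It fails at once if the fingers press on or grip the sprockets (contact force between the fingers and cassette above 1 N).
It fails at once if another thing on the bench is moved by more than 20 mm (distance of any of lockring, cup, wrench, sprocket, screwdriver, tin, spray from where it was at the start of the episode above 0.02 m).
It also fails if it takes over 58 s, if anything falls off the work surface, if the arm or the gripper's body presses on something with over 40 N, if the wrist force passes 120 N, or if a joint passes its speed limit or range.

## Working session

There is one attempt and no reset: what is moved stays moved. The work goes in short steps, Python scripts to look and compute and a tool call to move; the robot and the scene stay as the last step left them, time stands still between calls to the robot, and variables do not carry over. Pictures are saved under pics/ and viewed, and the job is handed in when it is done.

Besides the shell and the picture viewer there is one more tool, called after "Request:" by a JSON object that holds its "method" and its "body", one argument or row to a line. carry_out: Moves the arm, as the interface text tells. Shifts and turns lie within -1 to 1; 1 stands for 0.15 m of shift or 0.5 rad of turn. Its arguments: {"type":"object","properties":{"steps":{"type":"string"},"jaw":{"type":"number"}},"required":["steps"]}

```bash
mkdir -p pics
cat > h.py <<'E'
import numpy as np, cv2
from plant import bot
def save(n,im): cv2.imwrite('pics/'+n+'.png',cv2.cvtColor(im,cv2.COLOR_RGB2BGR))
def ray(cal,u,v,H=384):
    f=H/2/np.tan(np.radians(cal['vfov'])/2)
    V=np.array(cal['view']);R=V[:3,:3];t=V[:3,3]
    d=R.T@np.array([(u-cal['cx'])/f,(v-cal['cy'])/f,1]);o=-R.T@t
    return o,d
def onplane(cal,u,v,z):
    o,d=ray(cal,u,v);s=(z-o[2])/d[2];return o+s*d
def proj(cal,p):
    f=192/np.tan(np.radians(cal['vfov'])/2);V=np.array(cal['view']);c=V[:3,:3]@np.array(p)+V[:3,3]
    return cal['cx']+f*c[0]/c[2],cal['cy']+f*c[1]/c[2]
E
python3 - <<'E'
from h import *
s=bot.read_state();print(s)
for n in('top','scene'):
    im,d=bot.capture(n);save(n+'0',im);np.save(n+'0.npy',d);np.save(n+'0im.npy',im);print(bot.get_calibration(n))
E
```

```text
{'time': 0.0, 'joint_pos': array([-1.38291939e+00,  2.64726727e-01,  1.60533689e+00, -1.89586412e-05,
        1.27368549e+00, -3.68829877e-02]), 'qvel': array([-0.00083978,  0.00126596,  0.00180606,  0.00085711, -0.00025286,
        0.00067881]), 'joint_efforts': array([-5.43926744e-04, -5.02110958e+01, -3.56881750e+01,  7.26679643e-02,
        2.91934633e-02, -1.95240677e-04]), 'position': array([ 0.15038298, -0.6576938 ,  0.40342545]), 'tool_rot': array([-3.11963915e+00, -3.52077093e-01,  2.83683019e-04]), 'wrist_force': array([0.1906569 , 0.59158619, 0.1724787 ]), 'torque': array([-0.00484903,  0.00237858,  0.01716574]), 'opening': 1.0004851481585306}
{'vfov': 47.798602870324686, 'cx': 253.8727709085171, 'cy': 188.32399473024856, 'view': array([[ 1.22224796e-03, -9.99990815e-01, -4.10802403e-03,
         3.23324238e-03],
       [-9.87372269e-01, -5.56041278e-04, -1.58416202e-01,
         5.51049791e-01],
       [ 1.58412463e-01,  4.24977289e-03, -9.87363880e-01,
         1.38442971e+00],
       [ 0.00000000e+00,  0.00000000e+00,  0.00000000e+00,
         1.00000000e+00]])}
{'vfov': 54.4063357858167, 'cx': 260.05666641827105, 'cy': 185.34660965648374, 'view': array([[ 0.63156681,  0.77526026, -0.00974135, -0.35758105],
       [ 0.55529777, -0.46107099, -0.69214011, -0.25760202],
       [-0.54108017,  0.43172337, -0.72169743,  1.35694266],
       [ 0.        ,  0.        ,  0.        ,  1.        ]])}
```

View pics/top0.png

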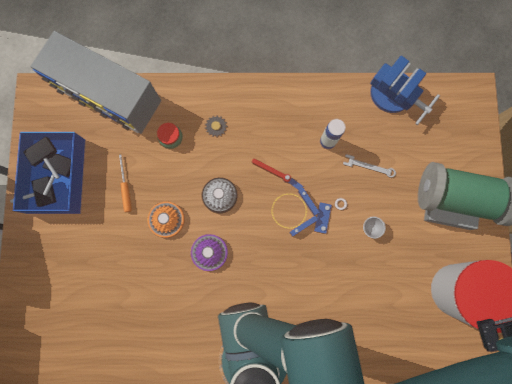

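View pics/scene0.png

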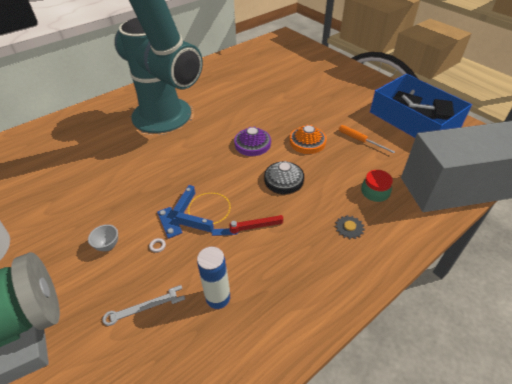

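Run:
```python
from h import *
im=np.load('top0im.npy');c=bot.get_calibration('top')
crop=im[140:250,190:350];save('topz',cv2.resize(crop,None,fx=5,fy=5,interpolation=cv2.INTER_CUBIC))
hsv=cv2.cvtColor(im,cv2.COLOR_RGB2HSV).astype(int);h,s,v=hsv[...,0],hsv[...,1],hsv[...,2]
yel=(h>17)&(h<32)&(s>150)&(v>170)
yy,xx=np.nonzero(yel[185:235,265:312]);P=np.array([onplane(c,x+265,y+185,0.0)[:2] for x,y in zip(xx,yy)])
A=np.c_[2*P,np.ones(len(P))];r=np.linalg.lstsq(A,(P**2).sum(1),rcond=None)[0];print('ring',len(P),r[:2],np.sqrt(r[2]+r[0]**2+r[1]**2))
red=((h<6)|(h>174))&(s>150)&(v>70)
m=np.zeros_like(red);m[150:190,245:300]=red[150:190,245:300]
yy,xx=np.nonzero(m);P=np.array([onplane(c,x,y,.026)[:2] for x,y in zip(xx,yy)])
mu=P.mean(0);w,V=np.linalg.eigh(np.cov((P-mu).T));d=V[:,1];t=(P-mu)@d;print('red',mu,d,t.min(),t.max(),mu+d*t.min(),mu+d*t.max())
for n,u,v_,z in(('carrier',219,194,.03),('hub',291,179,.03),('wrench',370,166,0),('spray',330,142,0),('purple',208,255,0.02),('orange',165,220,.02),('lock',341,204,0),('cup',374,230,0),('spr',216,127,0),('tin',169,138,0)):print(n,onplane(c,u,v_,z))
```

```text
Traceback (most recent call last):
numpy.exceptions.AxisError: axis 1 is out of bounds for array of dimension 1
```

View pics/topz.png

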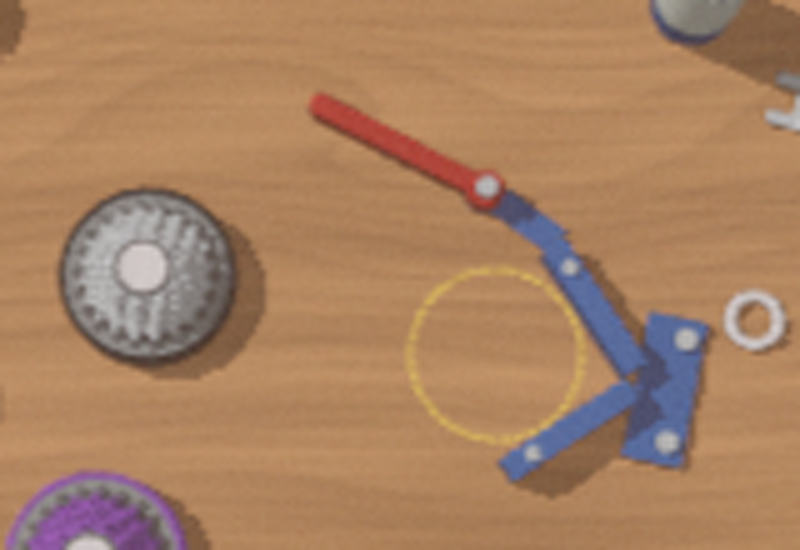

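Run:
```python
from h import *
im=np.load('top0im.npy');c=bot.get_calibration('top')
hsv=cv2.cvtColor(im,cv2.COLOR_RGB2HSV).astype(int);h,s,v=hsv[...,0],hsv[...,1],hsv[...,2]
def circ(P):
    A=np.c_[2*P,np.ones(len(P))];r=np.linalg.lstsq(A,(P**2).sum(1),rcond=None)[0];return r[:2],np.sqrt(r[2]+r[0]**2+r[1]**2)
yel=(h>=16)&(h<32)&(s>135)
yy,xx=np.nonzero(yel[185:235,265:312]);P=np.array([onplane(c,x+265,y+185,0.0)[:2] for x,y in zip(xx,yy)])
for _ in range(4):
    ce,r=circ(P);e=abs(np.linalg.norm(P-ce,axis=1)-r);P=P[e<.008]
print('ring',len(P),ce,r)
red=((h<6)|(h>174))&(s>150)&(v>70)
m=np.zeros_like(red);m[150:190,245:300]=red[150:190,245:300]
yy,xx=np.nonzero(m);P=np.array([onplane(c,x,y,.026)[:2] for x,y in zip(xx,yy)])
mu=P.mean(0);w,V=np.linalg.eigh(np.cov((P-mu).T));d=V[:,1];t=(P-mu)@d;print('red',mu,d,t.min(),t.max(),mu+d*t.min(),mu+d*t.max())
hub=onplane(c,190+486/5-.5,140+186/5-.5,.034)[:2];print('hub',hub)
q=hub-ce;print('hub rel dist',np.linalg.norm(q),np.hypot(.03,.105),'jig yaw',np.degrees(np.arctan2(q[1],q[0])-np.arctan2(.105,-.03)))
for n,u,v_,z in(('carrier',190+148/5-.5,140+275/5-.5,.022),('blueA end',190+572/5,140+265/5,.034),('wrench',370,166,0),('spray',330,142,0),('purple',208,255,0.02),('orange',165,220,.02),('lock',341,204,0),('cup',374,230,0),('spr',216,127,0),('tin',169,138,0)):print(n,onplane(c,u,v_,z))
```

```text
ring 53 [ 0.48274341 -0.11339036] 0.05742499122153542
red [ 0.62006962 -0.04860617] [0.4888608  0.87236181] -0.0737138465067892 0.06506280993770228 [ 0.58403381 -0.11291131] [0.65187628 0.00815214]
hub [ 0.59194097 -0.1055998 ]
hub rel dist 0.10947511743375121 0.10920164833920777 jig yaw -101.8646131714229
carrier [0.53360012 0.11998282 0.022     ]
blueA end [ 0.5370473  -0.16362019  0.034     ]
wrench [ 0.63572814 -0.39358351  0.        ]
spray [ 0.72038722 -0.25898574  0.        ]
purple [0.3337708  0.15370849 0.02      ]
orange [0.4483252  0.29844322 0.02      ]
lock [ 0.50464853 -0.2903669   0.        ]
cup [ 0.41718283 -0.39794216  0.        ]
spr [0.774129  0.1359605 0.       ]
tin [0.73461802 0.29836126 0.        ]
```

```bash
cat >> h.py <<'E'
from scipy.spatial.transform import Rotation as Ro
seat=np.array([0.4827,-0.1134]);yaw=np.radians(-101.9)
ex=np.array([np.cos(yaw),np.sin(yaw)]);ey=np.array([-ex[1],ex[0]])
def j2w(p): return seat+p[0]*ex+p[1]*ey
def w2j(p): d=np.asarray(p)[:2]-seat; return np.array([d@ex,d@ey])
def plan(target,z,tooly=None):
    s=bot.read_state();R=Ro.from_rotvec(s['tool_rot']).as_matrix();p=s['position']
    d=R.T@(np.r_[target,z]-p)
    print('t',round(s['time'],2),'pos',p.round(4),'jig',w2j(p).round(4),'force',s['wrist_force'].round(1),'shift/0.15',(d/.15).round(3))
    if tooly is not None:
        ty=R[:2,1];a=np.arctan2(ty[1],ty[0])
        b=[np.arctan2(k*tooly[1],k*tooly[0])-a for k in(1,-1)]
        b=[(x+np.pi)%(2*np.pi)-np.pi for x in b]
        print('world yaw options',np.degrees(b).round(1),'tool-z turn/0.5',[round(-x/.5,3) for x in b],'q6',s['joint_pos'][5],'tilt z',R[:,2].round(4))
E
python3 - <<'E'
from h import *
c=w2j([.5336,.12]);print('carrier jig',c)
t=j2w([c[0]-.07,c[1]]);print(t)
plan(t,.405,ey)
print('tip',w2j([0.657,0.01]))
E
```

```text
carrier jig [-0.23887979  0.00167805]
[0.54803429 0.18849563]
t 0.1 pos [ 0.1504 -0.6577  0.4035] jig [ 0.6011 -0.2129] force [-0.7 -0.1  0.3] shift/0.15 [ 3.842 -4.909  0.   ]
world yaw options [  65.2 -114.8] tool-z turn/0.5 [np.float64(-2.277), np.float64(4.007)] q6 -0.03692090768189638 tilt z [-4.e-04  2.e-03 -1.e+00]
tip [-0.1566894   0.14510852]
```

Request:
{"method": "carry_out", "body": {
  "steps": "0.95 -0.95 0 0 0 -1;0.95 -0.95 0 0 0 -1;0.95 -0.95 0 0 0 -1;0.95 -0.95 0 0 0 -1;0.95 -0.95 0 0 0 -1;0.95 -0.95 0 0 0 -1"
}}

```text
time: 0.6
position: [0.2598, -0.4827, 0.404]
tool_rot: [-2.932, -1.118, -0.003]
wrist_force: [0.1, 0.0, -0.7]
opening: 0.999
```

Run:
```python
from h import *
plan(j2w([-.309,.0017]),.405,ey)
```

```text
t 0.6 pos [ 0.2598 -0.4827  0.404 ] jig [ 0.4073 -0.1419] force [ 0.1  0.  -0.7] shift/0.15 [ 4.414 -2.059  0.012]
world yaw options [  36.3 -143.7] tool-z turn/0.5 [np.float64(-1.269), np.float64(5.014)] q6 -0.2818957585011807 tilt z [ 8.e-04  4.e-03 -1.e+00]
```

Request:
{"method": "carry_out", "body": {
  "steps": "1 -0.45 0 0 0 -1;1 -0.45 0 0 0 -1;1 -0.45 0 0 0 -1;1 -0.45 0 0 0 -1;1 -0.45 0 0 0 -1;1 -0.45 0 0 0 -1"
}}

```text
time: 1.1
position: [0.3256, -0.3362, 0.4046]
tool_rot: [2.568, 1.809, -0.001]
wrist_force: [-0.8, -0.6, -0.1]
opening: 1.0
```

Run:
```python
from h import *
plan(j2w([-.309,.0017]),.405,ey)
```

```text
t 1.1 pos [ 0.3256 -0.3362  0.4046] jig [ 0.2504 -0.1077] force [-0.8 -0.6 -0.1] shift/0.15 [ 3.794  0.218 -0.005]
world yaw options [   7.8 -172.2] tool-z turn/0.5 [np.float64(-0.272), np.float64(6.011)] q6 -0.5106306505625913 tilt z [-2.e-04 -5.e-04 -1.e+00]
```

Request:
{"method": "carry_out", "body": {
  "steps": "1 0.06 0 0 0 -0.27;1 0.06 0 0 0 -0.27;1 0.06 0 0 0 -0.27;1 0.06 0 0 0 -0.27;1 0.06 0 0 0 -0.27;1 0.06 0 0 0 -0.27"
}}

```text
time: 1.6
position: [0.3848, -0.1999, 0.4047]
tool_rot: [2.442, 1.975, -0.001]
wrist_force: [-0.7, -0.1, 0.2]
opening: 0.996
```

Run:
```python
from h import *
plan(j2w([-.309,.0017]),.405,ey)
im,d=bot.capture('wrist');save('w1',im);np.save('w1im.npy',im);print(bot.get_calibration('wrist'))
```

```text
t 1.6 pos [ 0.3848 -0.1999  0.4047] jig [ 0.1048 -0.0779] force [-0.7 -0.1  0.2] shift/0.15 [ 2.76   0.523 -0.005]
world yaw options [   0.2 -179.8] tool-z turn/0.5 [np.float64(-0.006), np.float64(6.278)] q6 -0.32523508542658125 tilt z [-2.0e-04 -1.1e-03 -1.0e+00]
{'vfov': 65.70646984690485, 'cx': 257.01914147672204, 'cy': 192.34141486010495, 'hand_eye': array([[-1.48803207e-04, -9.55299438e-01, -2.95639919e-01,
         7.65954433e-02],
       [ 9.99999988e-01, -1.33420097e-04, -7.22062876e-05,
         1.79390339e-04],
       [ 2.95343192e-05, -2.95639927e-01,  9.55299447e-01,
         2.16264870e-02],
       [ 0.00000000e+00,  0.00000000e+00,  0.00000000e+00,
         1.00000000e+00]])}
```

View pics/w1.png

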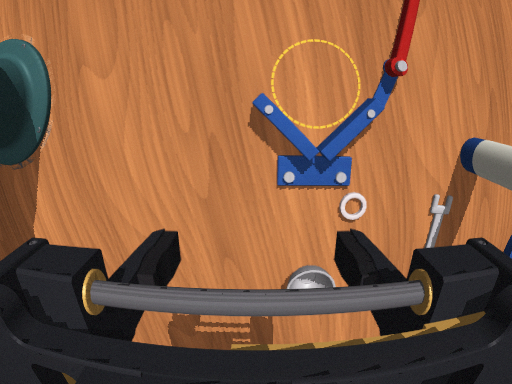

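```bash
cat >> h.py <<'E'
def wray(cal,T,R,u,v):
    f=192/np.tan(np.radians(cal['vfov'])/2);x,y=u-cal['cx'],v-cal['cy'];r=np.hypot(x,y)+1e-9;th=r/f
    dc=np.array([np.sin(th)*x/r,np.sin(th)*y/r,np.cos(th)]);H=np.array(cal['hand_eye'])
    return T+R@H[:3,3],R@H[:3,:3]@dc
def wplane(cal,T,R,u,v,z):
    o,d=wray(cal,T,R,u,v);return (o+(z-o[2])/d[2]*d)
def circ(P):
    A=np.c_[2*P,np.ones(len(P))];r=np.linalg.lstsq(A,(P**2).sum(1),rcond=None)[0];return r[:2],np.sqrt(r[2]+r[0]**2+r[1]**2)
E
python3 - <<'E'
from h import *
s=bot.read_state();T=s['position'];R=Ro.from_rotvec(s['tool_rot']).as_matrix();c=bot.get_calibration('wrist')
im=np.load('w1im.npy');hsv=cv2.cvtColor(im,cv2.COLOR_RGB2HSV).astype(int);h,S,v=hsv[...,0],hsv[...,1],hsv[...,2]
yel=(h>=19)&(h<32)&(S>150)&(v>150)
yy,xx=np.nonzero(yel[30:140,262:370]);P=np.array([wplane(c,T,R,x+262,y+30,0)[:2] for x,y in zip(xx,yy)])
for _ in range(4):
    ce,r=circ(P);e=abs(np.linalg.norm(P-ce,axis=1)-r);P=P[e<.006]
print('ring',len(P),ce,r)
hub=wplane(c,T,R,402,66,.034)[:2];q=hub-ce;print(hub,np.linalg.norm(q),np.degrees(np.arctan2(q[1],q[0])-np.arctan2(.105,-.03)))
a=wplane(c,T,R,264,95,.032)[:2];print('outer ends',a,wplane(c,T,R,378,108,.032))
E
```

```text
ring 523 [ 0.48087735 -0.11499404] 0.057370216460273134
[ 0.58878085 -0.10879058] 0.10808167101580009 -102.65503807780695
outer ends [ 0.41061391 -0.11838148] [ 0.54618789 -0.15737335  0.032     ]
```

Request:
{"method": "carry_out", "body": {
  "steps": "1 0.25 0 0 0 0;1 0.25 0 0 0 0;1 0.25 0 0 0 0;1 0.25 0 0 0 0;1 0.25 0 0 0 0"
}}

```text
time: 2.07
position: [0.4544, -0.0592, 0.4048]
tool_rot: [-2.442, -1.976, -0.003]
wrist_force: [-0.8, 1.1, -0.4]
opening: 1.0
```

Request:
{"method": "carry_out", "body": {
  "steps": "1 0.25 0 0 0 0;1 0.25 0 0 0 0;1 0.25 0 0 0 0;1 0.25 0 0 0 0;1 0.25 0 0 0 0"
}}

```text
time: 2.48
position: [0.5232, 0.0795, 0.4045]
tool_rot: [-2.442, -1.976, -0.002]
wrist_force: [0.3, 0.3, -1.2]
opening: 0.998
```

```bash
sed -i 's/^seat=.*/seat=np.array([0.4818,-0.1142]);yaw=np.radians(-102.2)/' h.py
python3 - <<'E'
from h import *
c=w2j([.5336,.12]);print(c)
plan(j2w([c[0]-.08,c[1]]),.30,ey)
im,d=bot.capture('wrist');save('w2',im);np.save('w2im.npy',im)
im,d=bot.capture('top');save('t2',im)
E
```

```text
[-0.23985743  0.00113788]
t 2.48 pos [0.5232 0.0795 0.4045] jig [-0.1981 -0.0005] force [ 0.3  0.3 -1.2] shift/0.15 [0.811 0.012 0.698]
world yaw options [-1.000e-01  1.799e+02] tool-z turn/0.5 [np.float64(0.005), np.float64(-6.278)] q6 0.3136026519954268 tilt z [ 0.0011  0.001  -1.    ]
```

View pics/w2.png

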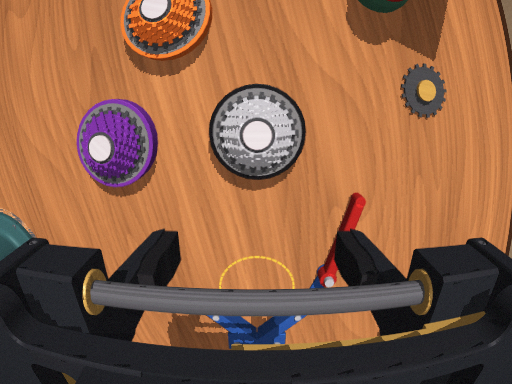

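Run:
```python
from h import *
s=bot.read_state();T=s['position'];R=Ro.from_rotvec(s['tool_rot']).as_matrix();c=bot.get_calibration('wrist')
P=np.array([wplane(c,T,R,*p,.02)[:2] for p in((209,132),(305,132),(257,85),(257,180))]);ce,r=circ(P);print(ce,r,w2j(ce))
o=np.array([wplane(c,T,R,*p,.02)[:2] for p in((122,22),(210,22),(165,59))]);ce2,r2=circ(o);print('orange',ce2,r2,w2j(ce2))
plan(j2w([w2j(ce)[0]-.08,w2j(ce)[1]]),.30,ey)
```

```text
[0.52947815 0.11510268] 0.058968248726719054 [-0.23419966 -0.00185596]
orange [0.45068596 0.29144791] 0.05949400480930331 [-0.38991154 -0.11613482]
t 2.58 pos [0.5215 0.0769 0.4042] jig [-0.1951 -0.0016] force [-0.1  0.1 -1. ] shift/0.15 [0.795 0.    0.693]
world yaw options [-1.000e-01  1.799e+02] tool-z turn/0.5 [np.float64(0.003), np.float64(-6.28)] q6 0.3114796577841915 tilt z [-0.0012 -0.0014 -1.    ]
```

Request:
{"method": "carry_out", "body": {
  "steps": "0.78 0 0 0 0 0;0.78 0 0 0 0 0;0.78 0 0 0 0 0;0.78 0 0 0 0 0;0.78 0 1 0 0 0;0.78 0 1 0 0 0;0.78 0 1 0 0 0;0.78 0 1 0 0 0;0.78 0 1 0 0 0;0.78 0 1 0 0 0"
}}

```text
time: 3.42
position: [0.5447, 0.19, 0.2533]
tool_rot: [-2.445, -1.971, 0.007]
wrist_force: [-0.3, -0.2, 0.7]
opening: 1.0
```

Run:
```python
from h import *
plan(j2w([-.312,-.001]),.173,ey)
im,d=bot.capture('wrist');save('w3',im);np.save('w3im.npy',im)
```

```text
t 3.42 pos [0.5447 0.19   0.2533] jig [-0.3106 -0.0029] force [-0.3 -0.2  0.7] shift/0.15 [0.011 0.014 0.535]
world yaw options [   0. -180.] tool-z turn/0.5 [np.float64(-0.001), np.float64(6.282)] q6 0.5067214861414436 tilt z [-0.0041 -0.002  -1.    ]
```

View pics/w3.png

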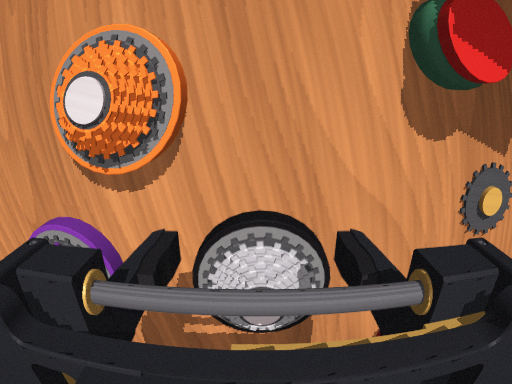

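Run:
```python
from h import *
s=bot.read_state();T=s['position'];R=Ro.from_rotvec(s['tool_rot']).as_matrix();c=bot.get_calibration('wrist')
for p in((262,212),(194,275),(330,275)):print(w2j(wplane(c,T,R,*p,.022)).round(4))
# finger tip inner edges projected: where would fingertip corner be
H=np.array(c['hand_eye']);f=192/np.tan(np.radians(c['vfov'])/2)
for y in(-.044,.044):
    q=np.linalg.inv(H)@[-.009,y,.166,1];th=np.arctan2(np.hypot(q[0],q[1]),q[2]);k=f*th/np.hypot(q[0],q[1]);print(c['cx']+k*q[0],c['cy']+k*q[1])
```

```text
[-0.3069  0.0023]
[-0.2487 -0.0555]
[-0.2481  0.0612]
179.82918280502602 260.6696816234216
333.67302886141954 260.67415705612564
```

Request:
{"method": "carry_out", "body": {
  "steps": "0.03 0.03 0.25 0 0 0;0.03 0.03 0.4 0 0 0;0.03 0.03 0.5 0 0 0;0.03 0.03 0.53 0 0 0;0.03 0.03 0.53 0 0 0;0.03 0.03 0.53 0 0 0"
}}

```text
time: 3.97
position: [0.5521, 0.1962, 0.1777]
tool_rot: [2.442, 1.974, 0.006]
wrist_force: [-0.0, 0.5, 0.3]
opening: 1.002
```

Run:
```python
from h import *
plan(j2w([0-.0498,0]),.173,ey)
im,d=bot.capture('top');save('t3',cv2.resize(im[120:300,140:380],None,fx=3,fy=3))
im,d=bot.capture('scene');save('s3',cv2.resize(im[80:300,140:400],None,fx=2.5,fy=2.5))
```

```text
t 3.97 pos [0.5521 0.1962 0.1777] jig [-0.3182  0.0031] force [-0.   0.5  0.3] shift/0.15 [-1.79  -0.023  0.028]
world yaw options [-1.000e-01  1.799e+02] tool-z turn/0.5 [np.float64(0.003), np.float64(-6.28)] q6 0.5104868328819393 tilt z [ 0.0039  0.0011 -1.    ]
```

View pics/t3.png

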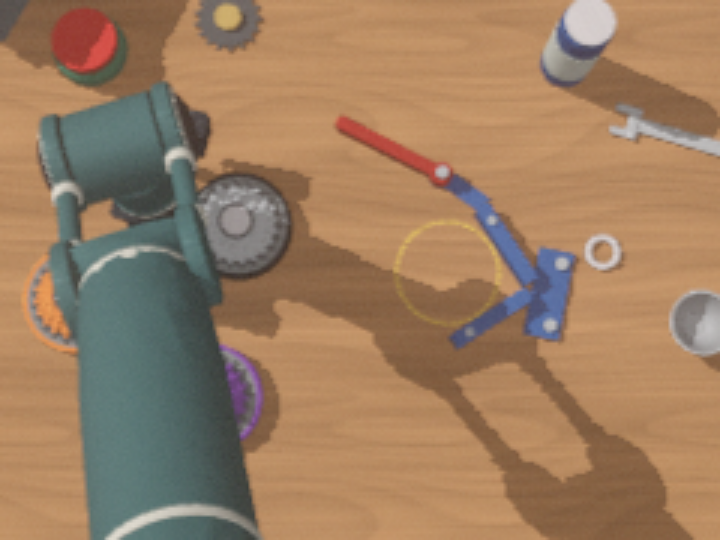

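View pics/s3.png

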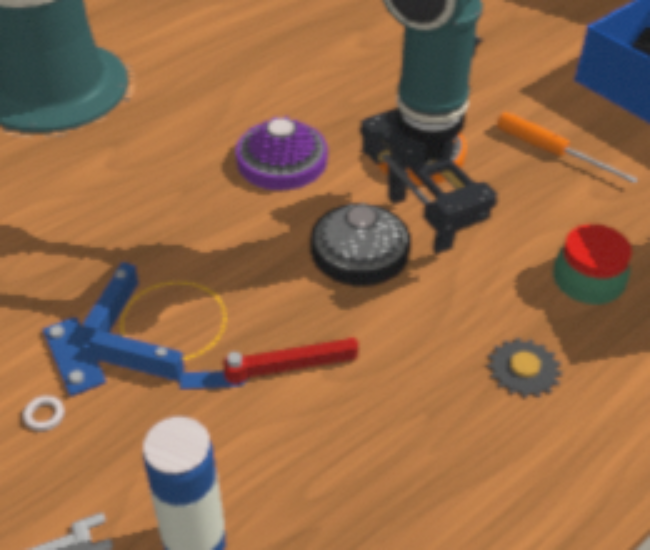

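Request:
{"method": "carry_out", "body": {
  "steps": "-0.03 -0.01 0.02 0 0 0;-0.08 -0.01 0.025 0 0 0;-0.13 -0.01 0.025 0 0 0;-0.18 -0.01 0.025 0 0 0;-0.23 -0.01 0.025 0 0 0;-0.28 -0.01 0.025 0 0 0;-0.33 -0.01 0.025 0 0 0;-0.38 -0.01 0.025 0 0 0;-0.43 -0.01 0.025 0 0 0;-0.48 -0.01 0.025 0 0 0;-0.53 -0.01 0.025 0 0 0;-0.58 -0.01 0.025 0 0 0;-0.63 -0.01 0.025 0 0 0;-0.68 -0.01 0.025 0 0 0;-0.73 -0.01 0.025 0 0 0;-0.78 -0.01 0.025 0 0 0;-0.83 -0.01 0.025 0 0 0;-0.88 -0.01 0.025 0 0 0"
}}

```text
time: 5.57
position: [0.5212, 0.0667, 0.1715]
tool_rot: [-2.443, -1.975, -0.0]
wrist_force: [0.4, 4.0, 0.6]
opening: 1.001
```

Run:
```python
from h import *
plan(j2w([0-.0498,0]),.175,ey)
im,d=bot.capture('top');save('t4',cv2.resize(im[120:300,140:380],None,fx=3,fy=3))
im,d=bot.capture('scene');save('s4',cv2.resize(im[80:300,140:400],None,fx=2.5,fy=2.5))
```

```text
t 5.57 pos [0.5212 0.0667 0.1715] jig [-0.1852  0.0003] force [0.4 4.  0.6] shift/0.15 [-0.903 -0.004 -0.023]
world yaw options [-1.000e-01  1.799e+02] tool-z turn/0.5 [np.float64(0.004), np.float64(-6.279)] q6 0.29090820437473897 tilt z [ 1.e-04  1.e-04 -1.e+00]
```

View pics/t4.png

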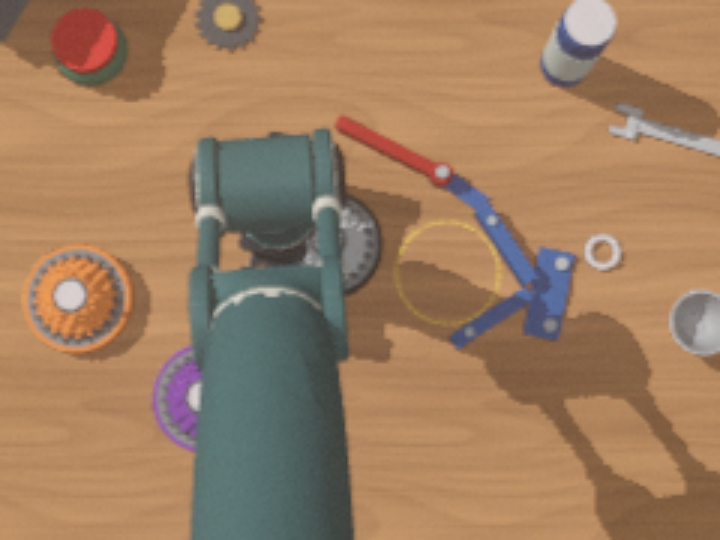

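View pics/s4.png

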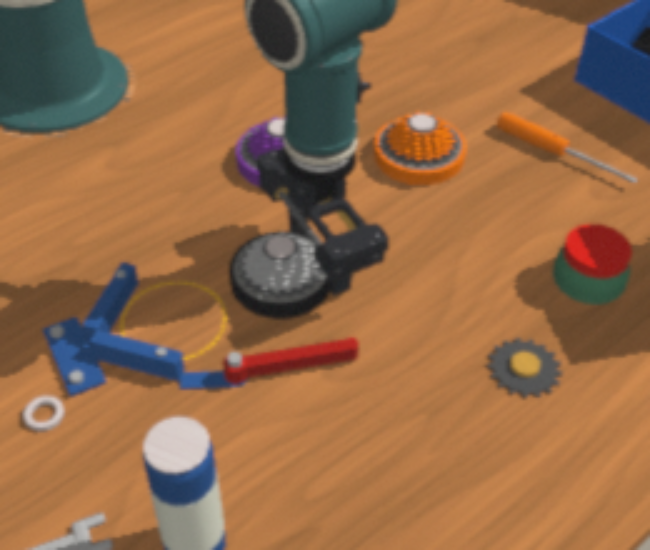

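Request:
{"method": "carry_out", "body": {
  "steps": "-0.04 0 -0.01 0 0 0;-0.09 0 -0.01 0 0 0;-0.14 0 -0.01 0 0 0;-0.19 0 -0.01 0 0 0;-0.24 0 -0.01 0 0 0;-0.29 0 -0.01 0 0 0;-0.34 0 -0.01 0 0 0;-0.39 0 -0.01 0 0 0;-0.44 0 -0.01 0 0 0;-0.49 0 -0.01 0 0 0;-0.54 0 -0.01 0 0 0;-0.59 0 -0.01 0 0 0;-0.64 0 -0.01 0 0 0;-0.69 0 -0.01 0 0 0;-0.74 0 -0.01 0 0 0;-0.78 0 -0.01 0 0 0;-0.81 0 -0.01 0 0 0;-0.83 0 -0.01 0 0 0"
}}

```text
time: 7.17
position: [0.4952, -0.0549, 0.173]
tool_rot: [-2.444, -1.974, -0.0]
wrist_force: [-0.2, 2.5, -1.4]
opening: 1.002
```

Run:
```python
from h import *
plan(j2w([0-.0498,0]),.173,ey)
im,d=bot.capture('scene');save('s5',cv2.resize(im[150:270,140:300],None,fx=5,fy=5))
```

```text
t 7.17 pos [ 0.4952 -0.0549  0.173 ] jig [-0.0608  0.0006] force [-0.2  2.5 -1.4] shift/0.15 [-0.073 -0.004 -0.   ]
world yaw options [-1.000e-01  1.799e+02] tool-z turn/0.5 [np.float64(0.003), np.float64(-6.28)] q6 0.05106480695521379 tilt z [-0.  0. -1.]
```

View pics/s5.png

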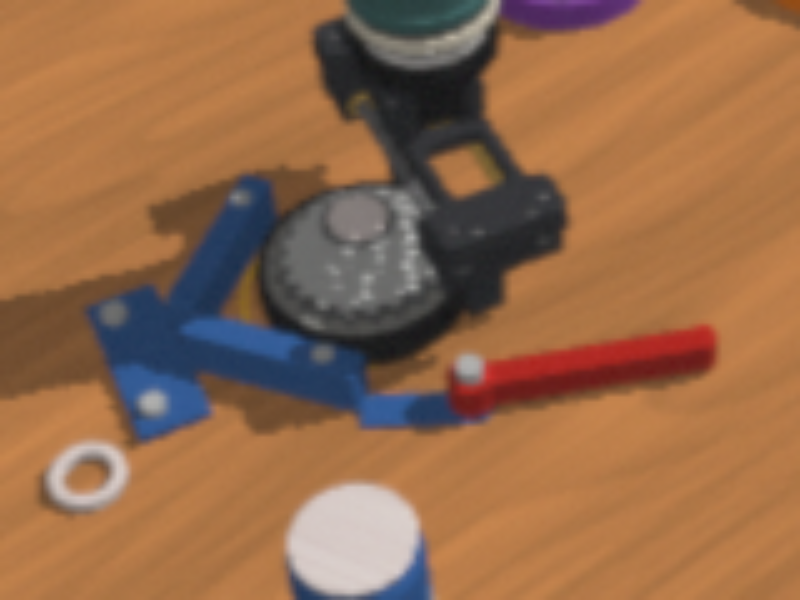

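Request:
{"method": "carry_out", "body": {
  "steps": "-0.02 0 0 0 0 0;-0.03 0 0 0 0 0;-0.04 0 0 0 0 0;-0.05 0 0 0 0 0;-0.05 0 0 0 0 0"
}}

```text
time: 7.63
position: [0.4938, -0.0617, 0.173]
tool_rot: [2.443, 1.975, 0.0]
wrist_force: [0.5, 2.2, -1.6]
opening: 0.998
```

Request:
{"method": "carry_out", "body": {
  "steps": "-0.01 0 0 0 0 0;-0.02 0 0 0 0 0;-0.02 0 0 0 0 0"
}}

```text
time: 7.88
position: [0.4932, -0.0647, 0.173]
tool_rot: [2.443, 1.975, -0.0]
wrist_force: [0.9, 1.1, -1.0]
opening: 0.998
```

Request:
{"method": "carry_out", "body": {
  "steps": "-0.01 0 0 0 0 0;-0.01 0 0 0 0 0"
}}

```text
time: 8.05
position: [0.4928, -0.0658, 0.173]
tool_rot: [-2.443, -1.974, -0.001]
wrist_force: [1.1, 5.6, -0.6]
opening: 0.999
```

Request:
{"method": "carry_out", "body": {
  "steps": "-0.01 0 0 0 0 0;-0.01 0 0 0 0 0"
}}

```text
time: 8.22
position: [0.4925, -0.0665, 0.173]
tool_rot: [-2.442, -1.973, -0.002]
wrist_force: [1.3, 9.4, 0.5]
opening: 1.003
```

Request:
{"method": "carry_out", "body": {
  "steps": "-0.01 0 0 0 0 0;-0.01 0 0 0 0 0"
}}

```text
time: 8.38
position: [0.4921, -0.0673, 0.173]
tool_rot: [-2.442, -1.972, -0.003]
wrist_force: [1.2, 13.9, 1.7]
opening: 0.999
```

Request:
{"method": "carry_out", "body": {
  "steps": "-0.01 0 0 0 0 0;-0.01 0 0 0 0 0;-0.01 0 0 0 0 0"
}}

```text
time: 8.63
position: [0.4917, -0.0681, 0.1729]
tool_rot: [-2.441, -1.971, -0.004]
wrist_force: [0.8, 18.2, 2.6]
opening: 1.004
```

Run:
```python
from h import *
plan(j2w([0-.0498,0]),.173,ey)
im,d=bot.capture('scene');save('s6',cv2.resize(im[150:270,140:300],None,fx=5,fy=5))
im,d=bot.capture('top');save('t6',cv2.resize(im[140:250,210:350],None,fx=5,fy=5))
```

```text
t 8.63 pos [ 0.4917 -0.0681  0.1729] jig [-0.0472 -0.0001] force [ 0.8 18.2  2.6] shift/0.15 [ 0.017  0.001 -0.   ]
world yaw options [ -0. 180.] tool-z turn/0.5 [np.float64(0.001), np.float64(-6.282)] q6 0.01791398225894971 tilt z [-9.0e-04  5.2e-03 -1.0e+00]
```

View pics/s6.png

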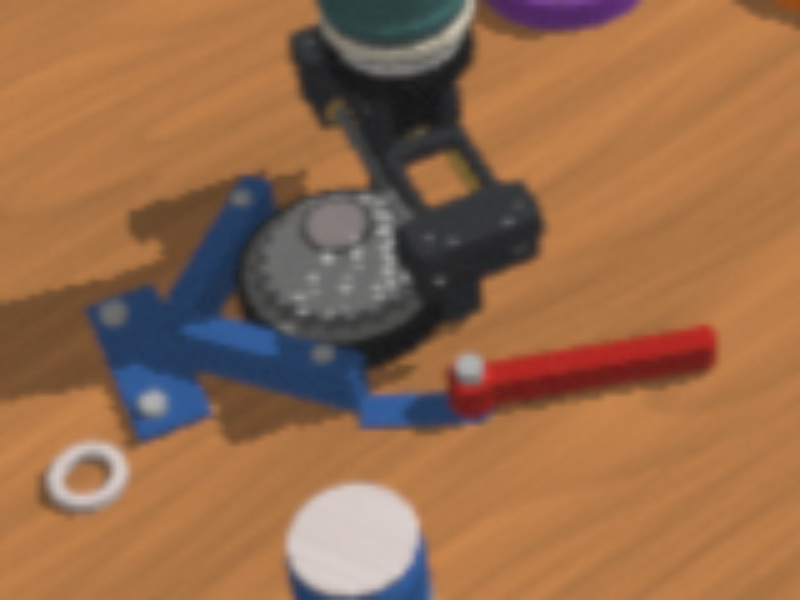

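View pics/t6.png

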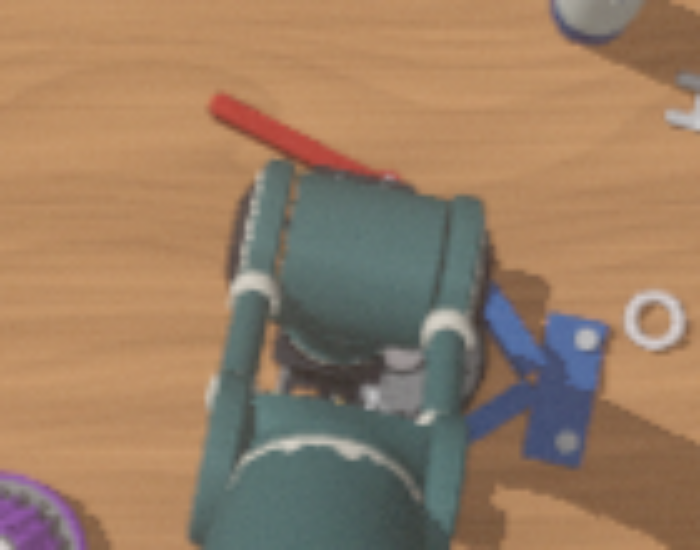

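Request:
{"method": "carry_out", "body": {
  "steps": "0.02 0 0 0 0 0;0.05 0 0 0 0 0;0.1 0 0 0 0 0;0.2 0 0 0 0 0;0.35 0 0 0 0 0;0.5 0 0 0 0 0;0.5 0 -0.3 0 0 0;0.5 0 -0.6 0 0 0;0.5 0 -0.9 0 0 0;0.5 0 -0.9 0 0 0;0.5 0 -0.9 0 0 0"
}}

```text
time: 9.65
position: [0.5099, 0.0028, 0.313]
tool_rot: [2.437, 1.971, 0.011]
wrist_force: [0.8, 0.2, 0.2]
opening: 1.0
```

Run:
```python
from h import *
plan(j2w([0.15,0]),.36,ey)
im,d=bot.capture('wrist');save('w7',im)
im,d=bot.capture('top');save('t7',cv2.resize(im[140:250,190:350],None,fx=5,fy=5));np.save('t7.npy',im)
```

```text
t 9.65 pos [0.5099 0.0028 0.313 ] jig [-0.1203  0.0027] force [0.8 0.2 0.2] shift/0.15 [-1.802 -0.018 -0.316]
world yaw options [-1.000e-01  1.799e+02] tool-z turn/0.5 [np.float64(0.004), np.float64(-6.279)] q6 0.16810137778755077 tilt z [ 0.01   -0.001  -0.9999]
```

View pics/w7.png

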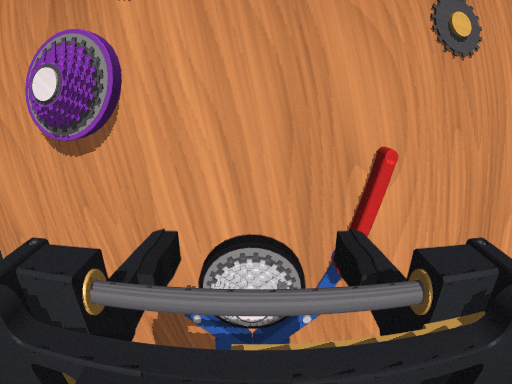

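View pics/t7.png

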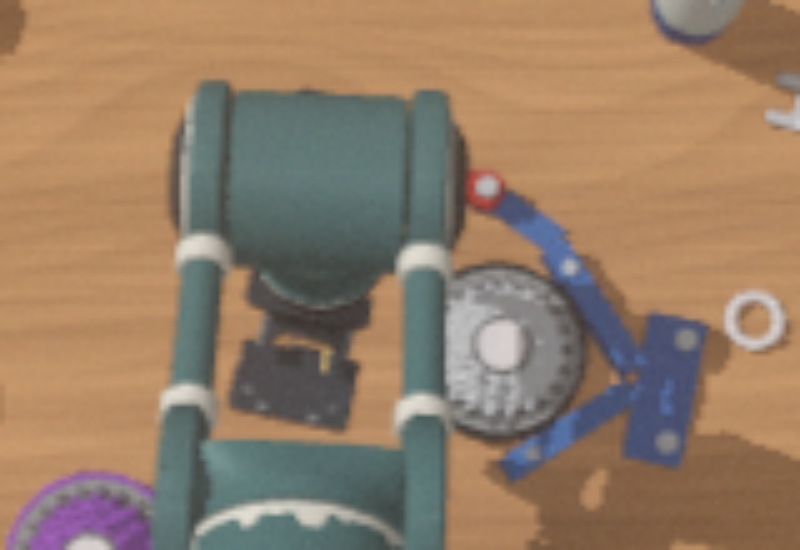

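Run:
```python
from h import *
im=np.load('t7.npy');c=bot.get_calibration('top')
# home rim overlay computed from ring centre in top view; compare with measured rim extents
for ce in([.4827,-.1134],[.4818,-.1142]):
    Q=np.array([proj(c,[ce[0]+.06*np.cos(a),ce[1]+.06*np.sin(a),.022]) for a in np.linspace(0,6.28,200)])
    print((Q.min(0)-[190,140]+.5)*5,(Q.max(0)-[190,140]+.5)*5)
e=onplane(c,190+585/5-.5,140+350/5-.5,.022);print(e)
print(onplane(c,190+497/5-.5,140+263/5-.5,.022),onplane(c,190+497/5-.5,140+438/5-.5,.022))
print(onplane(c,190+502/5-.5,140+344/5-.5,.057))
```

```text
[407.88612625 261.74344362] [588.65408785 441.57503567]
[409.09782098 263.07537653] [589.88458498 442.94305798]
[ 0.4834577  -0.17099679  0.022     ]
[ 0.54185039 -0.11325831  0.022     ] [ 0.42505863 -0.11190585  0.022     ]
[ 0.48344697 -0.11317284  0.057     ]
```

Request:
{"method": "carry_out", "body": {
  "steps": "0 0.6 0 0 0 0;0 1 0 0 0 0;0 1 0 0 0 0;0 1 0 0 0 0;0 1 0 0 0 0;0 1 0 0 0 0;0 1 0 0 0 0;0 1 0 0 0 0",
  "jaw": 255
}}

```text
time: 10.42
position: [0.6526, -0.0283, 0.3059]
tool_rot: [-2.441, -1.973, 0.005]
wrist_force: [0.3, -0.2, -0.1]
opening: 0.42
```

Run:
```python
from h import *
plan(j2w([-.118,.178]),.178,ey)
im,d=bot.capture('wrist');save('w8',im)
s=bot.read_state();print(s['opening']);T=s['position'];R=Ro.from_rotvec(s['tool_rot']).as_matrix();c=bot.get_calibration('wrist')
np.save('w8.npy',im)
```

```text
t 10.42 pos [ 0.6526 -0.0283  0.3059] jig [-0.1201  0.1488] force [ 0.3 -0.2 -0.1] shift/0.15 [-0.014  0.198  0.852]
world yaw options [-1.000e-01  1.799e+02] tool-z turn/0.5 [np.float64(0.004), np.float64(-6.279)] q6 0.1295412153315699 tilt z [-4.1e-03  3.0e-04 -1.0e+00]
0.37008517051220974
```

View pics/w8.png

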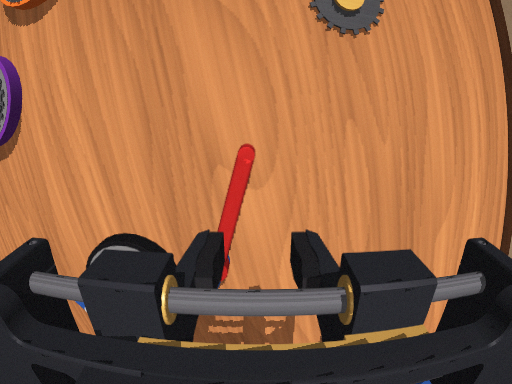

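Request:
{"method": "carry_out", "body": {
  "steps": "0 0.24 0 0 0 0;0 0.24 0 0 0 0;0 0.24 0 0 0 0;0 0.24 0 0 0 0;0 0.24 0 0 0 0;0 0.24 0 0 0 0;0 0.24 0 0 0 0;0 0.24 0.25 0 0 0;0 0.24 0.5 0 0 0;0 0.24 0.75 0 0 0;0 0.24 0.83 0 0 0;0 0.24 0.83 0 0 0;0 0.24 0.83 0 0 0;0 0.24 0.83 0 0 0"
}}

```text
time: 11.63
position: [0.6909, -0.0361, 0.1862]
tool_rot: [2.441, 1.973, 0.005]
wrist_force: [0.0, 0.7, 1.0]
opening: 0.002
```

Run:
```python
from h import *
plan(j2w([-.118,.178]),.178,ey)
im,d=bot.capture('wrist');save('w9',im)
im,d=bot.capture('scene');save('s9',cv2.resize(im[140:300,130:330],None,fx=4,fy=3.75))
s=bot.read_state();print(s['opening'])
p=w2j(s['position'])
for ph in np.radians([166,174,182,190,198,206,214,222,230,238,244,247.35]):
    u=np.array([np.cos(ph),np.sin(ph)]);n=np.array([u[1],-u[0]]);off=.008+.009*abs(n[0])+.0175*abs(n[1])
    q=np.array([-.03,.105])+.105*u+off*n;d=q-p;print(np.degrees(ph).round(),q.round(4),'tool x,y/0.15',(-d[0]/.15).round(3),(d[1]/.15).round(3))
```

```text
t 11.63 pos [ 0.6909 -0.0361  0.1862] jig [-0.1205  0.1879] force [0.  0.7 1. ] shift/0.15 [-0.016 -0.066  0.055]
world yaw options [-1.000e-01  1.799e+02] tool-z turn/0.5 [np.float64(0.004), np.float64(-6.279)] q6 0.12271963528560942 tilt z [ 4.2e-03 -3.0e-04 -1.0e+00]
0.009808558679860031
166.0 [-0.1253  0.1568] tool x,y/0.15 0.032 -0.209
174.0 [-0.1317  0.1422] tool x,y/0.15 0.074 -0.306
182.0 [-0.1358  0.1271] tool x,y/0.15 0.102 -0.407
190.0 [-0.1381  0.1132] tool x,y/0.15 0.117 -0.5
198.0 [-0.1383  0.0986] tool x,y/0.15 0.119 -0.597
206.0 [-0.1365  0.0838] tool x,y/0.15 0.107 -0.695
214.0 [-0.1324  0.0691] tool x,y/0.15 0.08 -0.793
222.0 [-0.1261  0.0548] tool x,y/0.15 0.037 -0.889
230.0 [-0.1175  0.0414] tool x,y/0.15 -0.02 -0.978
238.0 [-0.1068  0.0292] tool x,y/0.15 -0.092 -1.06
244.0 [-0.0974  0.021 ] tool x,y/0.15 -0.154 -1.114
247.0 [-0.0917  0.017 ] tool x,y/0.15 -0.192 -1.141
```

View pics/w9.png

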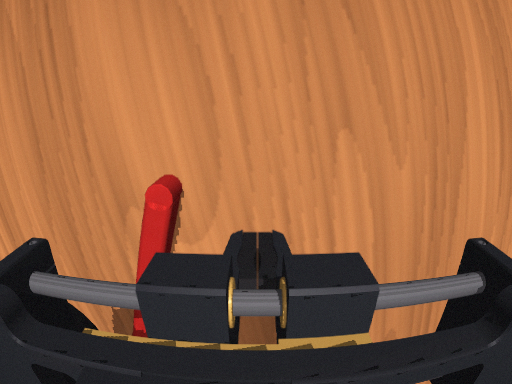

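View pics/s9.png

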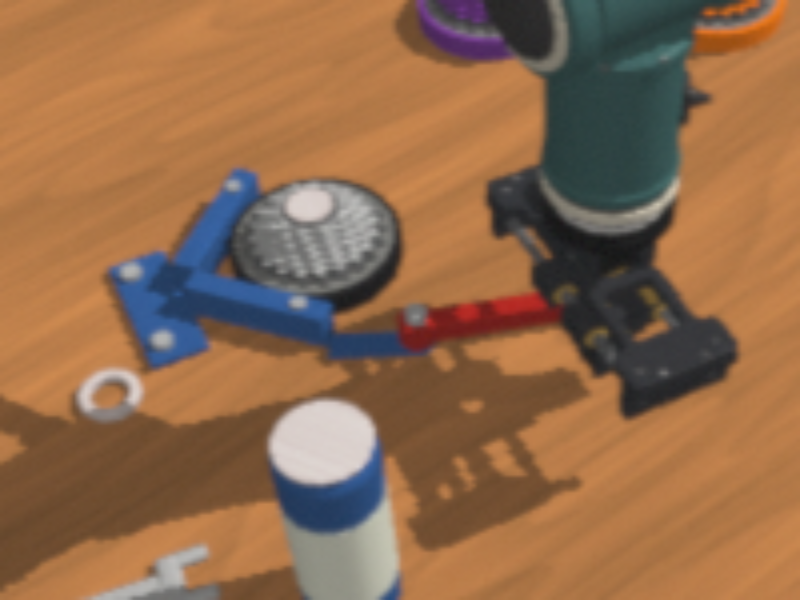

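Request:
{"method": "carry_out", "body": {
  "steps": "0.01 -0.08 0.03 0 0 0;0.03 -0.16 0.03 0 0 0;0.04 -0.22 0.03 0 0 0;0.06 -0.27 0.03 0 0 0;0.08 -0.32 0.03 0 0 0;0.09 -0.37 0.03 0 0 0;0.1 -0.42 0.03 0 0 0;0.11 -0.47 0.03 0 0 0;0.12 -0.52 0.03 0 0 0;0.12 -0.57 0.03 0 0 0;0.12 -0.62 0.03 0 0 0;0.11 -0.67 0.03 0 0 0;0.1 -0.72 0.03 0 0 0;0.09 -0.76 0.03 0 0 0;0.08 -0.79 0.03 0 0 0;0.06 -0.84 0.03 0 0 0;0.04 -0.89 0.03 0 0 0;0.04 -0.89 0.03 0 0 0"
}}

```text
time: 13.23
position: [0.5582, -0.0024, 0.1785]
tool_rot: [-2.442, -1.974, 0.003]
wrist_force: [0.1, 1.1, -0.3]
opening: -0.001
```

Run:
```python
from h import *
plan(j2w([-.0917,.017]),.178,ey)
im,d=bot.capture('scene');save('s10',cv2.resize(im[140:300,130:330],None,fx=4,fy=3.75))
p=w2j(bot.read_state()['position'])
for ph in np.radians([222,226,230,234,238,241,244,247.35]):
    u=np.array([np.cos(ph),np.sin(ph)]);n=np.array([u[1],-u[0]]);off=.008+.009*abs(n[0])+.0175*abs(n[1])
    q=np.array([-.03,.105])+.105*u+off*n;d=q-p;print(np.degrees(ph).round(),q.round(4),'tool x,y/0.15',(-d[0]/.15).round(3),(d[1]/.15).round(3))
```

```text
t 13.23 pos [ 0.5582 -0.0024  0.1785] jig [-0.1254  0.0511] force [ 0.1  1.1 -0.3] shift/0.15 [-0.224 -0.228  0.004]
world yaw options [-1.000e-01  1.799e+02] tool-z turn/0.5 [np.float64(0.003), np.float64(-6.28)] q6 0.16233499806876278 tilt z [-2.7e-03  2.0e-04 -1.0e+00]
222.0 [-0.1261  0.0548] tool x,y/0.15 0.003 0.021
226.0 [-0.1221  0.048 ] tool x,y/0.15 -0.024 -0.024
230.0 [-0.1175  0.0414] tool x,y/0.15 -0.054 -0.068
234.0 [-0.1124  0.0351] tool x,y/0.15 -0.088 -0.11
238.0 [-0.1068  0.0292] tool x,y/0.15 -0.126 -0.15
241.0 [-0.1022  0.025 ] tool x,y/0.15 -0.156 -0.178
244.0 [-0.0974  0.021 ] tool x,y/0.15 -0.188 -0.204
247.0 [-0.0917  0.017 ] tool x,y/0.15 -0.226 -0.231
```

View pics/s10.png

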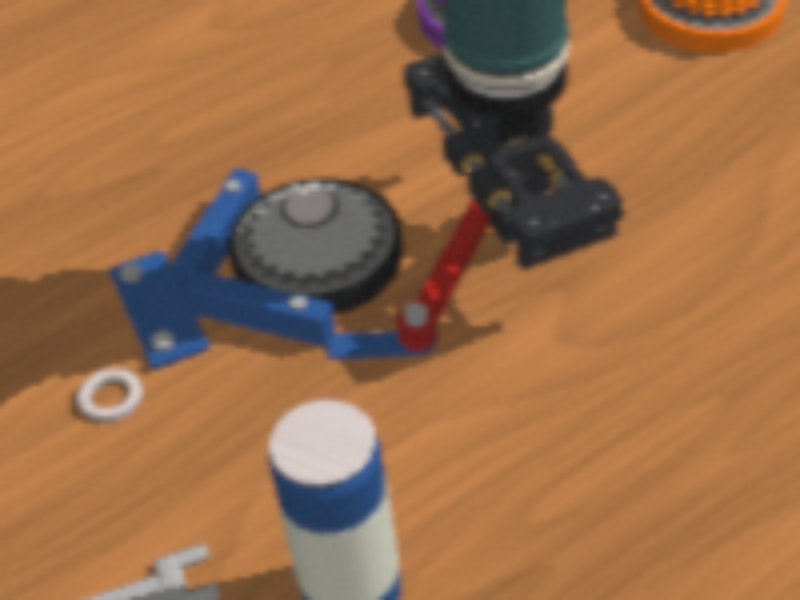

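Working as planned. Closing on, slowing near the rim.

Request:
{"method": "carry_out", "body": {
  "steps": "-0.02 -0.02 0 0 0 0;-0.05 -0.06 0 0 0 0;-0.09 -0.11 0 0 0 0;-0.13 -0.15 0 0 0 0;-0.155 -0.18 0 0 0 0;-0.175 -0.19 0 0 0 0;-0.185 -0.2 0 0 0 0;-0.195 -0.21 0 0 0 0;-0.195 -0.21 0 0 0 0"
}}

```text
time: 14.03
position: [0.5229, -0.0245, 0.1789]
tool_rot: [-2.443, -1.975, 0.001]
wrist_force: [0.0, -1.1, 0.1]
opening: 0.008
```

Request:
{"method": "carry_out", "body": {
  "steps": "-0.01 -0.007 0 0 0 0;-0.02 -0.013 0 0 0 0;-0.02 -0.013 0 0 0 0"
}}

```text
time: 14.28
position: [0.5207, -0.0269, 0.1789]
tool_rot: [2.443, 1.975, -0.0]
wrist_force: [1.2, -0.2, -0.7]
opening: 0.006
```

Run:
```python
from h import *
plan(j2w([-.0917,.017]),.178,ey)
im,d=bot.capture('scene');save('s11',cv2.resize(im[140:260,130:290],None,fx=5,fy=5))
```

```text
t 14.28 pos [ 0.5207 -0.0269  0.1789] jig [-0.0936  0.0196] force [ 1.2 -0.2 -0.7] shift/0.15 [-0.013 -0.017  0.006]
world yaw options [-1.000e-01  1.799e+02] tool-z turn/0.5 [np.float64(0.004), np.float64(-6.279)] q6 0.11176044904769739 tilt z [ 0.e+00 -1.e-04 -1.e+00]
```

View pics/s11.png

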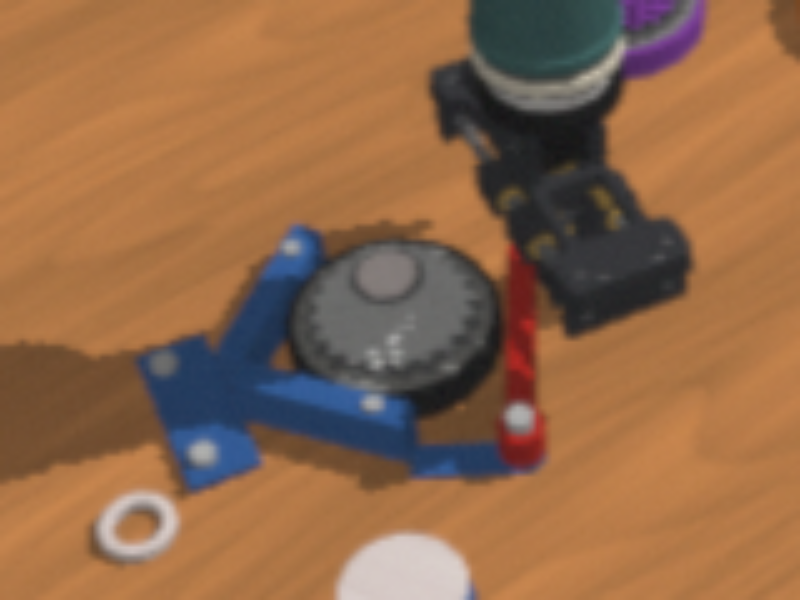

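Request:
{"method": "carry_out", "body": {
  "steps": "-0.01 -0.005 0 0 0 0;-0.02 -0.01 0 0 0 0;-0.02 -0.01 0 0 0 0"
}}

```text
time: 14.58
position: [0.5186, -0.0294, 0.179]
tool_rot: [2.443, 1.975, 0.001]
wrist_force: [1.4, 2.1, -0.0]
opening: 0.006
```

Request:
{"method": "carry_out", "body": {
  "steps": "-0.01 0 0 0 0 0;-0.02 0 0 0 0 0;-0.02 0 0 0 0 0"
}}

```text
time: 14.83
position: [0.5181, -0.031, 0.179]
tool_rot: [-2.443, -1.971, -0.004]
wrist_force: [2.7, 9.6, 0.0]
opening: 0.007
```

Request:
{"method": "carry_out", "body": {
  "steps": "-0.01 0 0 0 0 0;-0.015 0 0 0 0 0;-0.015 0 0 0 0 0;-0.015 0 0 0 0 0"
}}

```text
time: 15.17
position: [0.5179, -0.0318, 0.179]
tool_rot: [-2.443, -1.969, -0.007]
wrist_force: [3.7, 17.3, -0.3]
opening: 0.005
```

Run:
```python
from h import *
plan(j2w([-.0917,.017]),.178,ey)
im,d=bot.capture('scene');save('s12',cv2.resize(im[140:260,130:290],None,fx=5,fy=5))
```

```text
t 15.17 pos [ 0.5179 -0.0318  0.179 ] jig [-0.0881  0.0179] force [ 3.7 17.3 -0.3] shift/0.15 [ 0.024 -0.006  0.007]
world yaw options [ 1.000e-01 -1.799e+02] tool-z turn/0.5 [np.float64(-0.003), np.float64(6.281)] q6 0.09677439009759424 tilt z [ 0.0012  0.006  -1.    ]
```

View pics/s12.png

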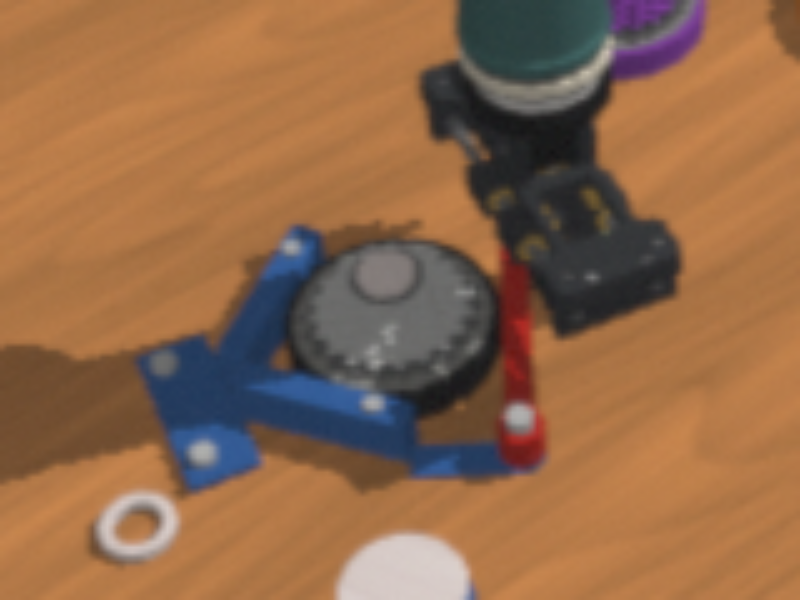

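Request:
{"method": "carry_out", "body": {
  "steps": "0.02 0 0 0 0 0;0.05 0 0 0 0 0;0.1 0 0 0 0 0;0.2 0 0 0 0 0;0.4 0 0 0 0 0;0.4 0 -0.3 0 0 0;0.4 0 -0.6 0 0 0;0.4 0 -0.9 0 0 0;0.6 0 -0.9 0 0 0;0.8 0 -0.9 0 0 0;1 0 -0.9 0 0 0;1 0 -0.9 0 0 0;1 0 -0.9 0 0 0"
}}

```text
time: 16.3
position: [0.5488, 0.1133, 0.3138]
tool_rot: [2.44, 1.978, -0.001]
wrist_force: [-0.1, 0.4, 1.4]
opening: 0.007
```

Run:
```python
from h import *
plan(j2w([-.0917,.017]),.178,ey)
im,d=bot.capture('wrist');save('w13',im)
im,d=bot.capture('top');save('t13',cv2.resize(im[140:250,190:350],None,fx=5,fy=5));np.save('t13.npy',im)
c=bot.get_calibration('top')
hsv=cv2.cvtColor(im,cv2.COLOR_RGB2HSV).astype(int);h,s,v=hsv[...,0],hsv[...,1],hsv[...,2]
red=((h<6)|(h>174))&(s>150)&(v>60)
m=np.zeros_like(red);m[170:235,245:300]=red[170:235,245:300]
yy,xx=np.nonzero(m);P=np.array([onplane(c,x,y,.026)[:2] for x,y in zip(xx,yy)])
mu=P.mean(0);w,V=np.linalg.eigh(np.cov((P-mu).T));d=V[:,1]
if d[0]>0:d=-d
print(len(P),'arm dir jig deg',np.degrees(np.arctan2(d[1],d[0])-yaw))
```

```text
t 16.3 pos [0.5488 0.1133 0.3138] jig [-0.2365  0.0174] force [-0.1  0.4  1.4] shift/0.15 [-0.964 -0.007  0.906]
world yaw options [ -0.3 179.7] tool-z turn/0.5 [np.float64(0.009), np.float64(-6.274)] q6 0.3679050648637269 tilt z [-6.e-04 -7.e-04 -1.e+00]
146 arm dir jig deg 248.31337990643482
```

View pics/t13.png

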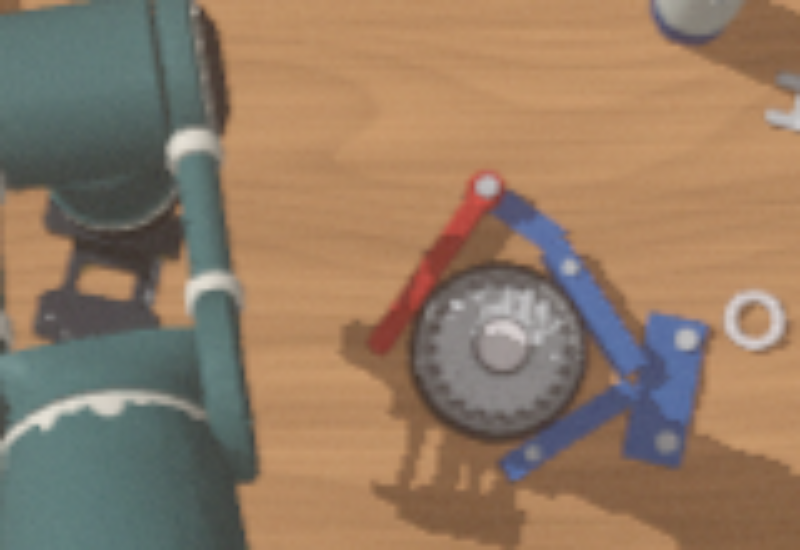

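View pics/w13.png

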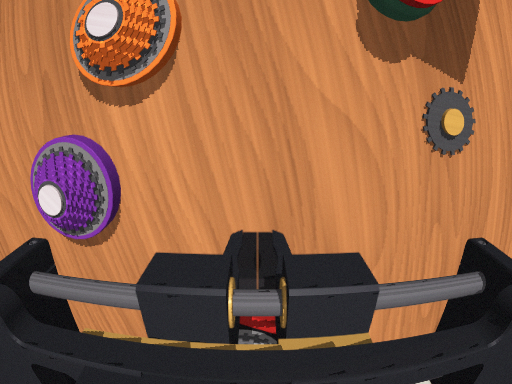

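Run:
```python
from h import *
bot.close_job();print(bot.read_state()['time'])
```

```text
the job is handed in; nothing more can be done
the job is handed in; nothing more can be done
```

I pushed the carrier home into the blue V-stop and swung the red arm round against its rim. I then backed the gripper clear and handed the job in at about 16 s of the allowed 58 s. No verdict was reported, so the result rests on my own checks.

- **Pushing home:** I slid the carrier with both open fingers on its rim, keeping off the sprockets. Once it met the V, the force rose steadily to about 18 N. Seen from above afterwards, its centre was within about 1 mm of the yellow ring's centre, with the red arm still open.
- **Closing the arm:** I pushed the arm round with the shut fingers until the force reached about 17 N against the rim. After backing off, I measured the arm at 248.3 degrees in the seat's frame. The nominal closed angle is 247.35, so it is closed to within my measuring error of about 1 degree.
- **Final view from above:** the rim still lay on the seat to within 1–2 mm. Neither camera showed any of the loose items or the orange and purple look-alikes moved, judging by eye only.

The seat position differed by about 2 mm and the jig's direction by about 0.8 degrees between the top and wrist cameras. This matches the stated calibration, and I used values between the two. No check failed.

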